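# Shelve the scraper, then hold the grinding-ball tray over the wash basin

## Robot

A 6-joint arm with a two-finger parallel gripper is mounted at the origin on the work surface. World frame = base frame: x ahead of the robot, y to its left, z up, the work surface at z = 0. Lengths are in m, angles in rad, forces in N, time in s.
With the tool pointing down it reaches from about 0.275 to 0.875 m from the base axis. Payload 12.5 kg.
Tool frame: the origin (TCP) lies on the centre line of the jaws, within the pads' length; the fingertips stand r.finger_overhang ahead of it and the grasp point (between the pads) lies 3 mm ahead of it (r.finger_overhang is the distance from the TCP to the fingertips, in m); z points along the fingers, y is the direction in which the jaws open and shut (so a half turn about z gives the same grasp; the last joint's range is limited). The gripper opens to 85 mm and grips with 20 to 120 N. Pads are 22 mm wide; open, the fingers measure 114 mm over their backs; the gripper's body (76 mm by 85 mm) begins 54 mm behind the grasp point. The pads swing forward as they close: fully open they stand 13 mm farther back than shut.
Start: joints at [1.06, 0.351, 1.652, -0, 1.139, -0.085], TCP at [0.227, 0.501, 0.253] pointing down, gripper open.
Joint ranges: [-2.75, 2.75], [-0.79, 2.1], [0.01, 2.65], [-1.57, 4.71], [0.07, 3.14], [-2.87, 2.87]. Speed limits (rad/s): [2.22, 2.22, 2.79, 3.14, 3.14, 3.14].

## Interface

Orientations are given as a unit quaternion [x, y, z, w].
In Python, from cell import r, optics gives the robot as it stands. The module is installed in compiled form; this text tells all that it offers. Calls block until the motion is done:
- r.move_to(position, orientation): joint-space move of the TCP to a pose.
- r.move_linear(position, rot=None, vel=0.15): straight line of the TCP; rot=None keeps the orientation; vel is the mean speed in m/s.
- r.set_joints(angles): joint-space move.
- r.set_gripper(opening, squeeze=None): opening from 0.0 (shut) to 1.0 (fully open); squeeze is the grip in N (None keeps the last); returns when the fingers have stopped.
- r.sleep(seconds).
- r.inverse_kinematics(position, orientation): joint angles nearest the present ones, or None.
- optics.get_image(name): name is "side" or "top"; returns a dict with "pixels" (420x560x3 uint8, red, green, blue), "depth" (420x560 float32, m along the optical axis (not along the pixel's ray), 0 where there is no reading), "fx", "fy", "cx", "cy" (pixels), "D" ([k1, k2, p1, p2, k3] as OpenCV has them; the pictures are not rectified), "camera_from_world" (4x4, takes a point from world to camera coordinates). Camera axes: x right, y down, z forward; pixel columns grow to the right and rows downward; lengths in m; the calibration is good to about 2 mm. A picture is of the moment at which its call begins.
A pose or a line that the arm cannot do raises r.PlanningError and nothing moves.
- r.hand_in(): hands the job in, once; it reports no verdict.
Readings, each from a call of its own:
- r.current_t(): time.
- r.current_q(): joint angles.
- r.current_qvel(): joint speeds.
- r.current_effort(): joint torques, N m.
- r.current_tool_pos(): TCP position.
- r.current_ee_rot(): TCP orientation.
- r.current_contact_force(): force on the tool from outside, world axes, zero at the start.
- r.current_torque(): the same for the moment, N m.
- r.current_opening(): opening from 0.0 (shut) to 1.0 (fully open).
Only numpy, scipy, OpenCV 4.12 (cv2) and the standard library are available. Lean on these libraries where they do the work, as an engineer would, in place of code of your own. Each camera call takes 0.05 s, during which the arm holds its last target. There are 200 camera calls.

## Task

The grinding ball has been scraped clean and is ready to be rinsed. First put the orange scraper away: lower it, blade on edge, all the way down into the slot of the green holder with its handle along the holder's rear support, and let go of it. Then pick up the white tray by its upright blue grip, carry it near level so that the steel ball stays in its pocket, and finish while still holding it level, centred over the blue basin with its underside about 5 cm above the rim and touching nothing but the gripper; leave the pink wash bottle, the yellow tube rack and the amber jar where they stand.

Things in the scene. Friction and masses are not known exactly. Their poses are not given: they have to be found in the camera images.
- scraper_grip (a point): centre of the scraper's orange handle, a block 95 long, 20 wide, 24 mm tall, lying on the bench (this point 12 mm up). x points along the scraper to the blade, y across, z up. In front of the handle a flat steel blade, 85 long, 4 thick, 24 mm tall, stands on edge in its mid-plane, underside flush with the handle's. About 90 g (varies); it balances 19 mm ahead of this point
- scraper_blade (a point): centre of the scraper's steel blade, 90 mm ahead (+x) of the handle's centre; same axes. The blade's underside is 12 mm below this point.
- scraper: the whole scraper; origin on its underside where blade meets handle, 47.5 mm ahead of the handle's centre; same axes.
- holder: fixed green slotted holder; origin under the middle of its block, at bench height, z up. Block 60 (x) by 44 (y), 51 mm tall. The slot runs right through along x at y = 0: 8 mm wide, mouth (white slopes) flaring to 16 mm over the top 6 mm. Behind the block (x = -30 to -110 mm) a bar 12 mm wide, 25 mm tall carries the scraper's handle.
- holder_slot (a point): middle of the holder's slot floor, 25 mm above the bench; axes as the holder. Put away, the scraper points along the holder's +x, its blade centre 12 mm above this point, its handle centre 90 mm behind (-x), resting on the bar
- tray: white tray, plate 150 (x) by 90 (y) by 8 mm, about 260 g (varies); origin at the centre of its underside, z up. In its middle an upright blue grip plate, 44 long (x), 12 thick (y), from 8 to 80 mm above the underside. Ball pocket at x = +48 mm, balanced by a low aluminium disc at x = -48 mm (36 across, top at 16 mm), so that the tray balances near its grip
- tray_grip (a point): point in the middle of the tray's grip plate, 62 mm above the tray's underside (18 mm below the plate's top); grip it across its 12 mm thickness (tray y). Same axes as the tray.
- tray_pocket (a point): centre of the ball when it is in the middle of its pocket: 48 mm along tray x, 18 mm above the tray's underside. The pocket is a flat round floor 34 mm across inside a blue rim only 4 mm high.
- ball_center (a point): centre of the loose steel ball, 20 mm across, 33 g, that rolls freely in the pocket.
- basin: fixed open blue basin, 220 (x) by 170 (y) by 50 mm tall, walls 5 mm; origin at the centre of its underside on the bench; the rim is 50 mm above the bench.
- wash_bottle: bystander: pink wash bottle, 64 mm across, 183 mm tall with its bent white spout; origin under its centre. Loose.
- tube_rack: bystander: yellow tube rack, 64 (x) by 130 (y) mm with blue-capped tubes, 108 mm tall; origin under its centre. Loose.
- jar: bystander: amber jar with white cap, 60 mm across, 85 mm tall; origin under its centre. Loose.
Things that resemble listed ones, but are neither listed nor needed, are in the scene too. Leave any red or turquoise look-alike of the tray alone. Leave any black look-alike of the scraper alone.

How it is judged:
By the outcome, as a careful person would: the job done as asked, in the order asked, and still so for the second after the job is handed in, while the arm keeps its last pose, push and grip.
It also fails if it takes over 69 s, if anything falls off the work surface, if the arm or the gripper's body presses on something with over 40 N, if the wrist force passes 120 N, or if a joint passes its speed limit or range.

## Working session

There is one attempt and no reset: what is moved stays moved. The work goes in short steps, each a Python script; the robot and the scene stay as the last script left them, time stands still between calls to the robot, and variables do not carry over. Pictures are saved under pics/ and viewed, on a budget of 10 in all, crops included, one or two more only if the job needs it, and the job is handed in when it is done.

```bash
mkdir -p pics; cat > h.py <<'E'
import numpy as np, cv2
from cell import r, optics
def grab(n):
    im=optics.get_image(n); np.savez('pics/'+n+'.npz',**im); return im
def world(im,uv,d=None,z=None):
    """pixels -> world, by depth image (d) or by plane height z"""
    uv=np.array(uv,float).reshape(-1,1,2)
    K=np.array([[im['fx'],0,im['cx']],[0,im['fy'],im['cy']],[0,0,1]],float)
    n=cv2.undistortPoints(uv,K,np.array(im['D'],float)).reshape(-1,2)
    ray=np.c_[n,np.ones(len(n))]
    T=np.linalg.inv(im['camera_from_world']);R,t=T[:3,:3],T[:3,3]
    w=ray@R.T
    if z is not None: s=(z-t[2])/w[:,2]
    else:
        p=uv.reshape(-1,2).round().astype(int); s=im['depth'][p[:,1],p[:,0]]
    return t+w*s[:,None]
def load(n): return dict(np.load('pics/'+n+'.npz'))
def cloud(im):
    v,u=np.mgrid[:420,:560]; P=world(im,np.c_[u.ravel(),v.ravel()]); P[im['depth'].ravel()==0]=np.nan
    return P.reshape(420,560,3)
def save(im,name,crop=None,f=1):
    p=im['pixels'][:,:,::-1]
    if crop: p=p[crop[1]:crop[3],crop[0]:crop[2]]
    cv2.imwrite('pics/'+name,cv2.resize(p,None,fx=f,fy=f,interpolation=cv2.INTER_CUBIC))
E
python3 - <<'E'
from h import *
for n in('top','side'):
    im=grab(n); save(im,n+'0.png',f=1.42)
    print(n,np.linalg.inv(im['camera_from_world']).round(3).tolist(),im['fx'],im['D'])
print(r.finger_overhang,r.current_t(),r.current_ee_rot())
E
```

```text
top [[0.012, -0.982, 0.19, 0.273], [-1.0, -0.012, 0.0, 0.064], [0.002, -0.19, -0.982, 1.297], [0.0, 0.0, 0.0, 1.0]] 442.7441537404964 [0.04474909 0.         0.         0.         0.        ]
side [[0.906, -0.259, 0.335, 0.118], [-0.424, -0.562, 0.71, -0.777], [0.004, -0.785, -0.619, 0.854], [0.0, 0.0, 0.0, 1.0]] 402.97538581079976 [-0.10477914  0.          0.          0.          0.        ]
0.022 0.1 [ 2.11283706e-01  9.77424649e-01 -4.79063735e-04 -1.45711493e-04]
```

View pics/top0.png

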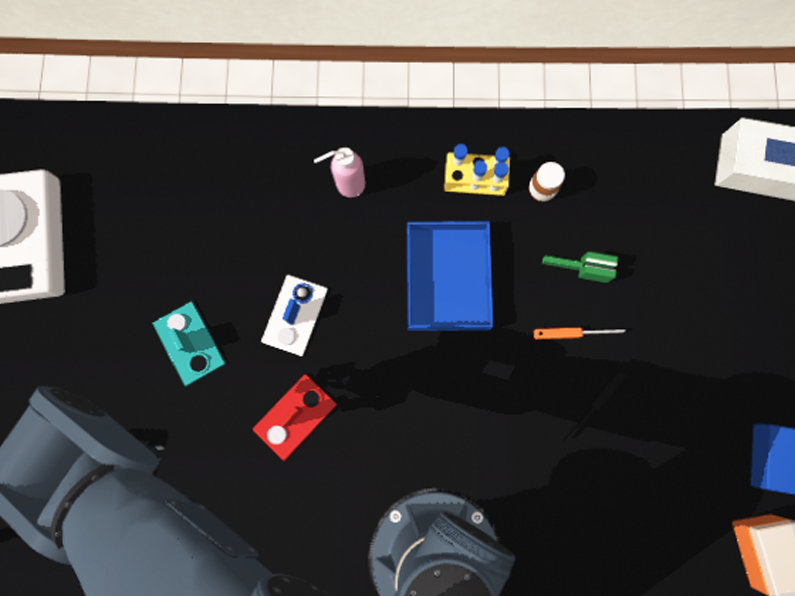

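View pics/side0.png

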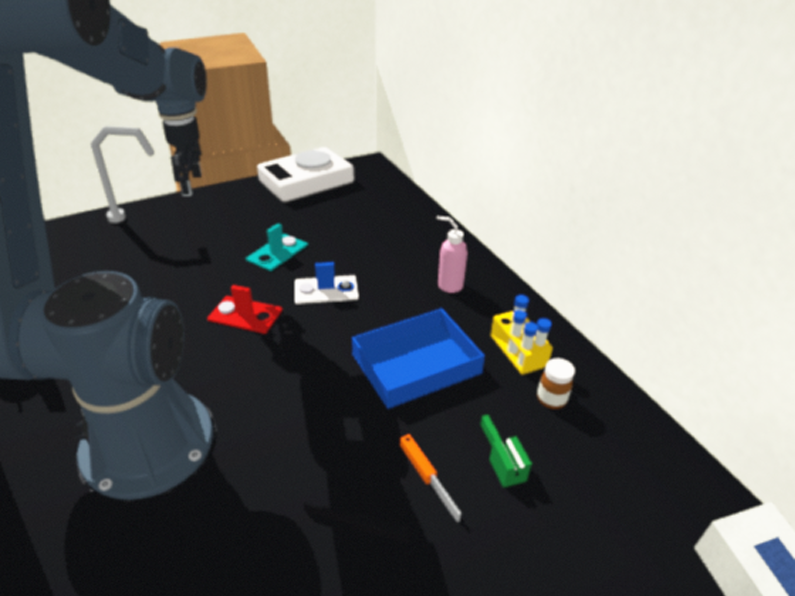

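The top view shows the following, in picture pixels at 1.42x:
- Scraper candidates: the orange one at (557,333) with its blade to (625,331), and a black look-alike at (595,405). I choose orange.
- Tray candidates: white at (295,315), red at (295,417) and turquoise at (188,343). I choose white.
- Others: the holder block is at (600,267) with its bar to (545,261), and the basin is at (449,275).

Next I measure by colour and depth, with one close crop.

```bash
python3 - <<'E'
from h import *
for n in('top','side'):
    im=load(n); C=cloud(im); hsv=cv2.cvtColor(im['pixels'],cv2.COLOR_RGB2HSV); H,S,V=[hsv[...,i].astype(int) for i in range(3)]
    x,y,z=C[...,0],C[...,1],C[...,2]
    def rep(name,m,zr):
        m=m&(z>zr[0])&(z<zr[1])
        P=C[m]
        if len(P)<8: print(n,name,len(P));return
        rc=cv2.minAreaRect((P[:,:2]*1000).astype(np.float32))
        print(n,name,len(P),'mean',P.mean(0).round(4),'zq',np.percentile(P[:,2],[5,50,95]).round(4),'rect',np.round(rc[0],1),np.round(rc[1],1),round(rc[2],1))
    near=(x>0.2)&(x<0.9)
    org=near&(H>5)&(H<18)&(S>180)&(V>120)&(y<-.1)&(y>-.4)
    rep('handle',org,(.015,.03))
    grn=near&(H>45)&(H<80)&(S>120)&(y<-.1)
    rep('bar',grn,(.018,.031)); rep('blocktop',grn,(.045,.06))
    sl=near&(S<60)&(V>120)&(y<-.1)
    rep('slopes',sl&(x>.45)&(x<.7),(.035,.056))
    bl=near&(S<80)&(V>60)&(x>.35)&(x<.5)
    rep('blade',bl&(y<-.15)&(y>-.5),(.01,.03))
    t=near&(y>.1)&(y<.4)&(x>.35)&(x<.62)
    rep('plate',t&(S<40)&(V>150),(.003,.012))
    b=t&(H>100)&(H<125)&(S>120)
    rep('griptop',b&(V>60),(.07,.09))
    rep('disc',t&(S<60)&(V>80),(.0135,.02))
    bb=near&(y>-.2)&(y<.2)&(H>100)&(H<125)&(S>120)
    rep('basinrim',bb,(.045,.055))
    for nm,u,lo,hi in(('rack',(H>22)&(H<34)&(S>150),.02,.2),('pink',(H>150)&(S>50),.02,.25)): rep(nm,u&(x>.6)&(x<.95)&(y>-.4)&(y<.4),(lo,hi))
t=load('top')
a=t['pixels'][215:255,370:450]; b=t['pixels'][170:210,370:450]; c=t['pixels'][185:255,180:235]
f=lambda q,s:cv2.resize(q,None,fx=s,fy=s,interpolation=cv2.INTER_CUBIC)
L=np.vstack([f(b,6),f(a,6)]); R=f(c,480/70.); 
cv2.imwrite('pics/crop1.png',np.hstack([L[:480],R[:480,:315]])[:,:,::-1])
E
```

```text
top handle 84 mean [ 0.4391 -0.2539  0.0235] zq [0.0183 0.0242 0.0279] rect [ 438.5 -251.2] [20.3 93.5] 2.1
top bar 162 mean [ 0.58   -0.2794  0.0249] zq [0.0193 0.0252 0.0302] rect [ 582.2 -296.2] [139.7  40.2] 68.0
top blocktop 192 mean [ 0.5722 -0.3338  0.0513] zq [0.0468 0.0515 0.0557] rect [ 574.4 -333.9] [61.8 45.4] 80.1
top slopes 69 mean [ 0.5791 -0.335   0.0487] zq [0.0436 0.0488 0.0537] rect [ 576.8 -335. ] [60.8 18.6] 81.3
top blade 60 mean [ 0.4428 -0.3419  0.0224] zq [0.0105 0.0233 0.0277] rect [ 443.2 -341.2] [ 4.6 84.3] 2.9
top plate 1001 mean [0.4668 0.29   0.0077] zq [0.004  0.0078 0.0112] rect [471.9 291.7] [ 92.5 149.8] 71.6
top griptop 74 mean [0.4702 0.2896 0.0788] zq [0.0731 0.0795 0.0825] rect [470.7 290.2] [14.  41.9] 75.1
top disc 117 mean [0.4372 0.3008 0.0161] zq [0.0136 0.0159 0.0192] rect [471.5 295. ] [ 72.1 143.4] 72.3
top basinrim 463 mean [ 0.5596 -0.0332  0.0496] zq [0.0457 0.0497 0.0535] rect [618.7 -26.2] [351.2 169.9] 1.3
top rack 137 mean [ 0.7659 -0.0853  0.053 ] zq [0.0388 0.055  0.0592] rect [773.6 -85.7] [128.3  65.1] 86.0
top pink 373 mean [
[... 578 characters left out ...]
.012  0.0216 0.026 ] rect [ 441.7 -337.6] [ 7.5 84.4] 1.3
side plate 444 mean [0.4624 0.2838 0.0085] zq [0.0045 0.0087 0.0113] rect [470.3 297.7] [102.8 154.7] 73.0
side griptop 56 mean [0.4684 0.2919 0.0782] zq [0.0711 0.0791 0.0832] rect [468.6 294.5] [18.4 41.1] 74.7
side disc 67 mean [0.435  0.305  0.0164] zq [0.0139 0.0165 0.0185] rect [467.7 291. ] [ 77.3 145.8] 72.6
side basinrim 492 mean [ 0.5506 -0.0287  0.0489] zq [0.0456 0.0491 0.052 ] rect [552.1 -23.9] [222.2 175. ] 0.5
side rack 421 mean [ 0.7626 -0.1028  0.047 ] zq [0.0236 0.053  0.0568] rect [772.9 -83. ] [134.1  68.1] 87.6
side pink 514 mean [0.7475 0.1681 0.0788] zq [0.0269 0.0807 0.1243] rect [750.2 175.7] [40.8 63.5] 50.2
```

View pics/crop1.png

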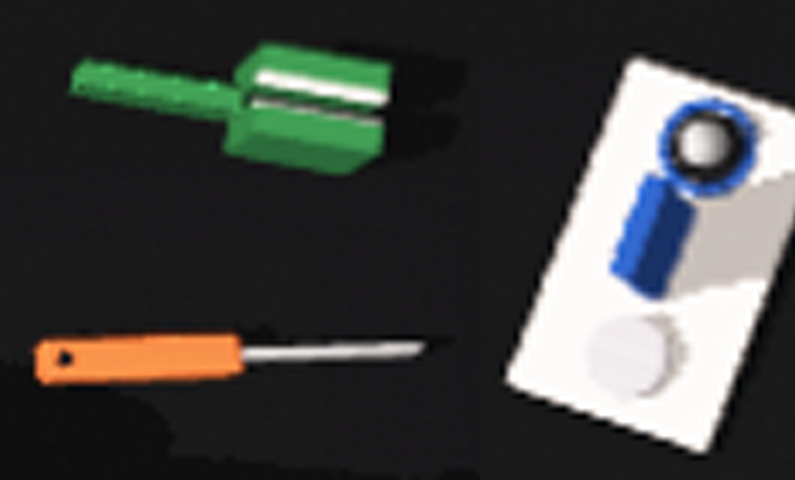

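The crop confirms the orange scraper with its blade to the right, the slot running between the two white strips, and the ball in the white tray's pocket at the far (+x) end. Next I refine the angles and grasp the scraper.

```bash
python3 - <<'E'
from h import *
f=lambda a,b:(370+(a+.5)/6-.5,170+(b+.5)/6-.5)
im=load('top')
for nm,pts,z in(('upper strip outer',[(257,70),(388,98)],.051),('lower strip outer',[(250,104),(383,124)],.051),('bar top edge',[(85,60),(238,84)],.025),('bar low edge',[(72,95),(228,120)],.025)):
    P=world(im,[f(*p) for p in pts],z=z); d=P[1]-P[0]; print(nm,P.round(4)[:,:2].tolist(),np.degrees(np.arctan2(d[1],d[0])).round(1))
for n in('top','side'):
    im=load(n);C=cloud(im);hsv=cv2.cvtColor(im['pixels'],cv2.COLOR_RGB2HSV); H,S,V=[hsv[...,i].astype(int) for i in range(3)]
    x,y,z=C[...,0],C[...,1],C[...,2]
    g=(H>45)&(H<80)&(S>120)&(x>.5)&(x<.65)&(y<-.1)
    w=(S<70)&(V>110)&(x>.54)&(x<.61)&(y<-.29)&(y>-.375)&(z>.04)&(z<.056)
    for nm,m in(('bar',g&(z>.02)&(z<.03)&(y>-.285)&(y<-.2)),('block all',(g|w)&(z>.047)&(z<.055)),('basin',(x>.4)&(x<.68)&(abs(y+.02)<.15)&(H>100)&(H<125)&(S>120)&(z>.045)&(z<.055))):
        P=C[m]; rc=cv2.minAreaRect((P[:,:2]*1000).astype(np.float32)); vx,vy,x0,y0=cv2.fitLine((P[:,:2]*1000).astype(np.float32),cv2.DIST_L2,0,.01,.01).ravel()
        print(n,nm,len(P),np.round(rc[0],1),np.round(rc[1],1),round(rc[2],1),'line',np.degrees(np.arctan2(vy,vx)).round(1),x0.round(1),y0.round(1))
    b=(x>.35)&(x<.62)&(y>.1)&(y<.4)&(z>.07)&(z<.09); P=C[b];print('grip all',len(P),cv2.minAreaRect((P[:,:2]*1000).astype(np.float32)),P.mean(0))
E
```

```text
upper strip outer [[0.5894, -0.3046], [0.5762, -0.3664]] -102.0
lower strip outer [[0.5725, -0.3006], [0.5634, -0.3634]] -98.3
bar top edge [[0.6001, -0.2284], [0.5888, -0.3028]] -98.6
bar low edge [[0.5823, -0.2215], [0.5706, -0.2972]] -98.8
top bar 81 [ 588.5 -255.3] [59.1 13.4] 80.1 line 80.0 587.8 -256.2
top block all 215 [ 574.4 -333.9] [62.  45.3] 79.8 line 77.5 573.4 -335.0
top basin 458 [553.7 -27.7] [220.9 170.1] 1.2 line 7.0 557.0 -32.6
grip all 77 ((471.25567626953125, 290.01251220703125), (13.974618911743164, 43.59860610961914), 75.05023193359375) [0.47050142 0.28966737 0.07870248]
side bar 104 [ 586.8 -252.5] [63.5 14.1] 79.8 line 79.8 585.9 -253.1
side block all 285 [ 574.8 -330.7] [61. 46.] 82.7 line 79.4 573.4 -331.8
side basin 492 [552.1 -23.9] [222.2 175. ] 0.5 line 0.6 550.6 -28.7
grip all 56 ((468.60247802734375, 294.4968566894531), (18.432580947875977, 41.06590270996094), 74.73355102539062) [0.46841916 0.29189333 0.07815567]
```

```bash
cat >> h.py <<'E'
from scipy.spatial.transform import Rotation as Ro
def quat(deg):
    c,s=np.cos(np.radians(deg)),np.sin(np.radians(deg))
    return Ro.from_matrix([[c,s,0],[s,-c,0],[0,0,-1]]).as_quat()
def d(deg): return np.array([np.cos(np.radians(deg)),np.sin(np.radians(deg)),0])
def st(m=''): print(m,'t',round(r.current_t(),2),'tcp',np.round(r.current_tool_pos(),4),'F',np.round(r.current_contact_force(),1),'op',round(r.current_opening(),3))
E
python3 - <<'E'
from h import *
psi=-87.7; g=np.array([.4381,-.2497,0])+.019*d(psi)
for a in (psi,psi+180):
    print(a,np.round(r.inverse_kinematics(g+[0,0,.12],quat(a)),2))
a=min((psi,psi+180),key=lambda a:abs(r.inverse_kinematics(g+[0,0,.12],quat(a))[5]))
r.set_gripper(.7)
r.move_to(g+[0,0,.12],quat(a)); st('above')
r.move_linear(g+[0,0,.027]); st('down')
r.set_gripper(0,40); st('grip')
r.move_linear(g+[0,0,.067],vel=.1); st('lift')
im=grab('side'); save(im,'s1.png',(260,230,400,400),4)
E
```

```text
-87.7 [-0.64  0.47  1.85 -0.    0.82  2.46]
92.3 [-0.64  0.47  1.85 -0.    0.82 -0.68]
above t 3.33 tcp [ 0.4392 -0.2682  0.1201] F [-0.8  0.   0.1] op 0.701
down t 4.1 tcp [ 0.4393 -0.2689  0.0276] F [ 0.6 -0.2  0.4] op 0.703
grip t 4.54 tcp [ 0.4392 -0.2689  0.0278] F [-1.2  0.6  5.9] op 0.227
lift t 5.09 tcp [ 0.4388 -0.2686  0.0669] F [ 0.3 -0.  -0.8] op 0.224
```

View pics/s1.png

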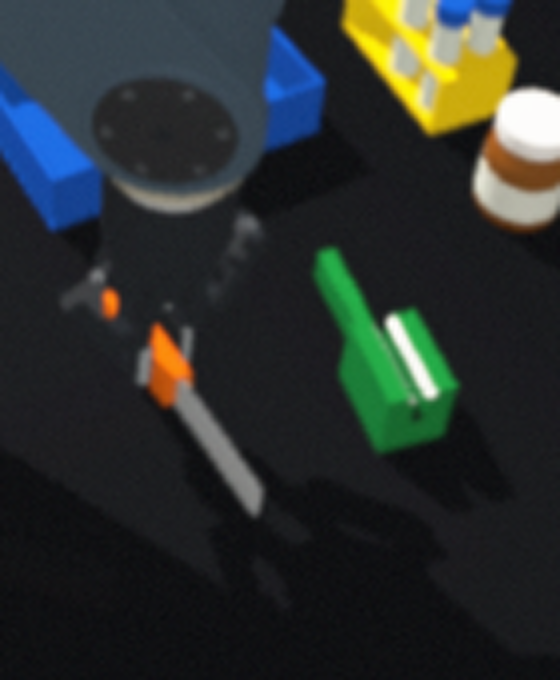

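The scraper is held near its balance point, with the blade reaching down-right to crop pixel (258,505). I'll carry it over the holder and measure the blade against the slot.

```bash
python3 - <<'E'
from h import *
h=-99.6; S=np.array([.5745,-.3325,0]); p=S-.071*d(h)
r.move_linear(np.r_[np.array(r.current_tool_pos())[:2],.14],vel=.15)
r.move_linear(p+[0,0,.14],quat(h+180),vel=.15)
r.move_linear(p+[0,0,.105],vel=.1); st('pre')
for n in('top','side'):
    im=grab(n); C=cloud(im); hsv=cv2.cvtColor(im['pixels'],cv2.COLOR_RGB2HSV); Hh,Sa,V=[hsv[...,i].astype(int) for i in range(3)]
    L=(C-S)@np.c_[d(h),[-d(h)[1],d(h)[0],0],[0,0,1]]   # holder frame
    for nm,m in(('blade',(L[...,2]>.07)&(L[...,2]<.13)&(abs(L[...,1])<.02)&(L[...,0]>-.038)&(L[...,0]<.06)&(Sa<90)),
                ('bladetop',(L[...,2]>.094)&(L[...,2]<.13)&(abs(L[...,1])<.02)&(L[...,0]>-.038)&(L[...,0]<.06)&(Sa<90)),
                ('handle',(L[...,2]>.07)&(L[...,2]<.13)&(Hh>5)&(Hh<18)&(Sa>150)&(L[...,0]<0)&(abs(L[...,1])<.03))):
        P=L[m]*1000
        if len(P)<5: print(n,nm,len(P)); continue
        ky=np.polyfit(P[:,0],P[:,1],1)
        print(n,nm,len(P),'min',P.min(0).round(1),'max',P.max(0).round(1),'mean',P.mean(0).round(1),'slope deg',np.degrees(ky[0]).round(2),'y0',ky[1].round(2))
    b=L[(L[...,2]>.047)&(L[...,2]<.056)&(abs(L[...,0])<.04)&(abs(L[...,1])<.03)]*1000
    print(n,'block top range',np.percentile(b,[1,50,99],axis=0).round(1).tolist())
a=load('top')['pixels'][160:220,370:450];b=load('side')['pixels'][270:360,310:400]
f=lambda q,s:cv2.resize(q,None,fx=s,fy=s,interpolation=cv2.INTER_CUBIC)
cv2.imwrite('pics/pre.png',np.hstack([f(a,5),f(b,300/90)])[:,:,::-1])
E
```

```text
pre t 7.41 tcp [ 0.5863 -0.2626  0.105 ] F [ 0.2  0.1 -1.2] op 0.221
top blade 0
top bladetop 0
top handle 88 min [-136.2  -11.5   80. ] max [-106.5   10.6  105.4] mean [-123.2   -2.    97.8] slope deg 1.94 y0 2.16Traceback (most recent call last):
  File "<stdin>", line 17, in <module>
    return _quantile_unchecked(
        a, q, axis, out, overwrite_input, method, keepdims, weights)
    return _ureduce(a,
                    func=_quantile_ureduce_func,
    ...<5 lines>...
                    overwrite_input=overwrite_input,
                    method=method)
    r = func(a, **kwargs)
    result = _quantile(arr,
                       quantiles=q,
    ...<2 lines>...
                       out=out,
                       weights=wgt)
    slices_having_nans = np.isnan(arr[-1, ...])
                                  ~~~^^^^^^^^^
IndexError: index -1 is out of bounds for axis 0 with size 0
```

```bash
python3 - <<'E'
from h import *
h=-99.6; S=np.array([.5745,-.3325,0])
im=grab('side'); C=cloud(im); hsv=cv2.cvtColor(im['pixels'],cv2.COLOR_RGB2HSV); Hh,Sa,V=[hsv[...,i].astype(int) for i in range(3)]
L=(C-S)@np.c_[d(h),[-d(h)[1],d(h)[0],0],[0,0,1]]
B=(abs(L[...,1])<.02)&(L[...,0]>-.038)&(L[...,0]<.06)&(Sa<90)
for nm,m in(('blade',B&(L[...,2]>.07)&(L[...,2]<.13)),
            ('handle',(L[...,2]>.07)&(L[...,2]<.13)&(Hh>5)&(Hh<18)&(Sa>150)&(L[...,0]<0)&(abs(L[...,1])<.03))):
    P=L[m]*1000
    if len(P)<5: print(nm,len(P)); continue
    ky=np.polyfit(P[:,0],P[:,1],1); print(nm,len(P),'min',P.min(0).round(1),'max',P.max(0).round(1),'mean',P.mean(0).round(1),'slope deg',np.degrees(np.arctan(ky[0])).round(2),'y0',ky[1].round(2))
    for x0 in range(-30,50,20):
        q=P[abs(P[:,0]-x0)<8]
        if len(q)>3: print('  x',x0,len(q),'z range',np.percentile(q[:,2],[3,97]).round(1),'y range',np.percentile(q[:,1],[3,50,97]).round(1))
b=L[(L[...,2]>.047)&(L[...,2]<.056)&(abs(L[...,0])<.04)&(abs(L[...,1])<.03)]*1000
print('block top',len(b),b.min(0) if len(b) else '',b.max(0) if len(b) else '')
cv2.imwrite('pics/pre.png',cv2.resize(im['pixels'][255:355,300:410],None,fx=6,fy=6,interpolation=cv2.INTER_CUBIC)[:,:,::-1])
E
```

```text
blade 185 min [-37.6  -4.2  77.6] max [ 41.9   2.5 105.3] mean [ 2.4 -1.7 93. ] slope deg 1.52 y0 -1.72
  x -30 37 z range [ 78.7 103.4] y range [-4.2 -2.8  0.2]
  x -10 37 z range [ 80.2 102.5] y range [-3.6 -2.2  0.3]
  x 10 37 z range [ 79.4 102.6] y range [-3.1 -1.8  0.7]
  x 30 41 z range [ 80.7 103.8] y range [-2.4 -1.   2. ]
handle 144 min [-130.3  -11.6   81. ] max [-43.9  11.2 108.4] mean [-66.3  -2.4  99.4] slope deg -1.6 y0 -4.24
block top 218 [-32.38008559 -23.10910735  47.03346998] [29.55683909 21.74824259 55.88411439]
```

View pics/pre.png

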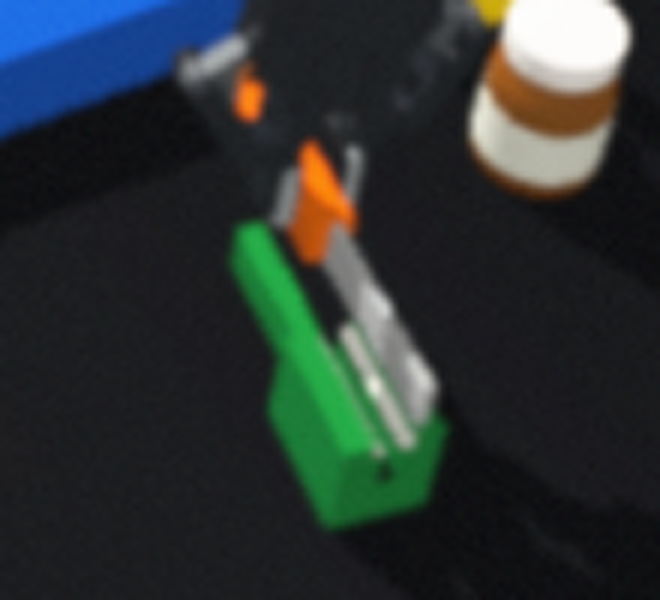

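The blade is level about 28 mm above the block and nearly in line, with about 1.5° relative yaw. I'll fit the holder silhouette per camera to settle the yaw.

```bash
python3 - <<'E'
from h import *
from scipy.optimize import minimize
def box(x0,x1,y0,y1,z0,z1): return np.array([[x,y,z] for x in(x0,x1) for y in(y0,y1) for z in(z0,z1)],float)
def fit(im,mask,boxes,p0,z=0,K=4):
    Km=np.array([[im['fx'],0,im['cx']],[0,im['fy'],im['cy']],[0,0,1]],float);T=im['camera_from_world']
    rv=cv2.Rodrigues(T[:3,:3])[0]; big=cv2.resize(mask.astype(np.float32),None,fx=K,fy=K,interpolation=cv2.INTER_LINEAR)
    def cost(p):
        a=np.zeros(big.shape,np.uint8); c,s=np.cos(np.radians(p[2])),np.sin(np.radians(p[2]))
        for b in boxes:
            w=b@np.array([[c,s,0],[-s,c,0],[0,0,1]])+[p[0]/1e3,p[1]/1e3,z]
            q=cv2.projectPoints(w,rv,T[:3,3],Km,np.array(im['D'],float))[0].reshape(-1,2)
            q=((q+.5)*K-.5)
            cv2.fillConvexPoly(a,cv2.convexHull(np.round(q*16).astype(np.int32)),1,shift=4)
        return np.abs(a-big).sum()/K/K
    best=min((minimize(cost,np.array(p0)+e,method='Nelder-Mead',options=dict(initial_simplex=np.array(p0)+e+np.array([[0,0,0],[4,0,0],[0,4,0],[0,0,4]]),xatol=.02,fatol=.05)) for e in([0,0,0],[-2,-2,-2],[2,-2,2])),key=lambda o:o.fun)
    return best.x.round(2),round(best.fun,1),int(mask.sum())
import subprocess
full=lambda im:cv2.cvtColor(im['pixels'],cv2.COLOR_RGB2HSV).astype(int)
# holder: the top.npz/side.npz were overwritten; use pictures of the start
for n in('top','side'):
    im=load(n); b=cv2.imread(f'pics/{n}0.png'); b=cv2.resize(b,(560,420),interpolation=cv2.INTER_AREA)
    v=cv2.cvtColor(b,cv2.COLOR_BGR2HSV).astype(int); m=(v[...,0]>45)&(v[...,0]<80)&(v[...,1]>90)&(v[...,2]>25)
    c,l,s,_=cv2.connectedComponentsWithStats(m.astype(np.uint8)); k=1+s[1:,4].argmax() if n=='side' else l[188,420] if l[188,420] else 1+s[1:,4].argmax()
    m=l==k; m=cv2.morphologyEx(m.astype(np.uint8),cv2.MORPH_CLOSE,np.ones((9,9)))
    print(n,'holder',s[k],fit(im,m,[box(-.03,.03,-.022,.022,0,.051),box(-.11,-.03,-.006,.006,0,.025)],[574.5,-332.5,-99.6]))
    cv2.imwrite(f'pics/m_{n}.png',m*255)
im=load('side'); v=full(im); C=cloud(im); m=(C[...,2]>.07)&(C[...,2]<.115)&(v[...,1]<90)&(C[...,1]<-.29)&(abs(C[...,0]-.575)<.03)
P=C[m];print('blade pts',m.sum())
print('blade',fit(im,m,[box(-.0425,.0425,-.002,.002,0,.024)],[574.5,-332.5,-98],z=.078))
E
```

```text
top holder [381 177  55  23 605] (array([ 576.51, -335.43,  -99.51]), np.float64(81.1), 728)
side holder [338 291  38  53 954] (array([ 574.95, -331.83,  -98.29]), np.float64(170.6), 1080)
blade pts 193
blade (array([ 574.7 , -330.  ,  -98.68]), np.float64(34.5), 193)
```

In the side camera the blade and the slot agree within about 0.5 mm laterally and 0.4° in yaw. I'll lower it in steps while watching the force.

```bash
python3 - <<'E'
from h import *
p=np.array(r.current_tool_pos())+.001*d(-99.6)+[.0004,0,0]
F0=np.array(r.current_contact_force())
for z in (.09,.08,.076,.072,.068,.064,.060,.057,.055,.054,.053,.052,.051):
    p[2]=z; r.move_linear(p,vel=.05 if z<.08 else .1); F=np.array(r.current_contact_force())-F0
    print(z,round(r.current_tool_pos()[2],4),F.round(1),np.round(r.current_torque(),2))
    if F[2]>6 or np.hypot(*F[:2])>10: break
im=grab('side'); save(im,'ins.png',(300,255,410,355),5); st()
E
```

```text
0.09 0.0893 [ 1.3 -0.  -0.5] [-0.01 -0.03  0.  ]
0.08 0.0795 [0.2 0.4 1.5] [0.04 0.01 0.03]
0.076 0.0759 [ 0.6  1.1 -0.3] [-0.02 -0.    0.  ]
0.072 0.0718 [0.8 0.3 0.2] [-0.06  0.   -0.01]
0.068 0.0677 [1.  1.  0.2] [-0.01  0.02 -0.01]
0.064 0.0637 [ 0.7 -0.2  0.7] [-0.01  0.05 -0.03]
0.06 0.0597 [1.4 0.1 0.4] [-0.    0.01  0.  ]
0.057 0.0568 [-0.1  0.3 -0.1] [0.02 0.02 0.02]
0.055 0.0549 [ 0.6 -0.6 -0.2] [-0.05 -0.03 -0.  ]
0.054 0.054 [1.3 0.2 0.4] [-0.03  0.02 -0.01]
0.053 0.0529 [ 1.3 -0.1 -0.2] [-0.02  0.02  0.01]
0.052 0.0528 [-2.   1.5  8.8] [ 0.31  0.56 -0.01]
 t 10.61 tcp [ 0.5869 -0.2638  0.0528] F [-3.3  1.6  7.6] op 0.224
```

View pics/ins.png

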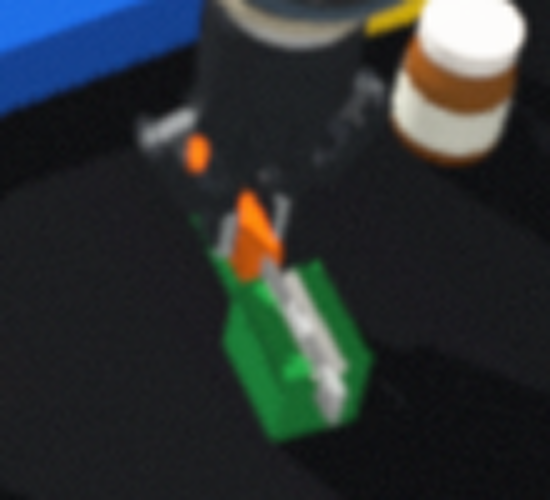

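The blade bottomed at TCP z = 0.0528, which matches the expected depth. The picture shows it down in the slot between the white strips, around (310,340). I'll release, back off and look.

```bash
python3 - <<'E'
from h import *
p=np.array(r.current_tool_pos()); p[2]=.053; r.move_linear(p,vel=.05)
r.set_gripper(.5); st('open')
r.move_linear(p+[0,0,.15],vel=.15)
a=-17.7; g=np.array([.4705,.2915,0])
c=min((a,a+180),key=lambda a:abs(r.inverse_kinematics(g+[0,0,.17],quat(a))[5]))
r.move_to(g+[0,0,.17],quat(c)); st('above tray'); print(c,np.round(r.current_q(),2))
S=np.array([.5748,-.3325,0]);h=-99.3
for n in('top','side'):
    im=grab(n);C=cloud(im);v=cv2.cvtColor(im['pixels'],cv2.COLOR_RGB2HSV).astype(int)
    m=(v[...,0]>5)&(v[...,0]<18)&(v[...,1]>170)&(C[...,2]>.03)&(C[...,2]<.07)&(C[...,1]<-.15)&(C[...,1]>-.32)
    top=m&(C[...,2]>.044); P=C[top]
    print(n,len(P),'handle top z',np.median(P[:,2]).round(4),cv2.minAreaRect((P[:,:2]*1000).astype(np.float32)))
f=lambda q,s:cv2.resize(q,None,fx=s,fy=s,interpolation=cv2.INTER_CUBIC)
A=f(load('top')['pixels'][165:215,370:450],5);B=f(load('side')['pixels'][275:350,320:380],250/75.)
D=f(load('side')['pixels'][150:225,195:275],250/75.)
cv2.imwrite('pics/rel.png',np.hstack([A,B,D])[:,:600+200,::-1])
E
```

```text
open t 11.21 tcp [ 0.587  -0.2638  0.053 ] F [ 0.1 -0.7  0.5] op 0.501
above tray t 14.4 tcp [0.471  0.2909 0.17  ] F [ 0.7 -0.2 -0.3] op 0.503
162.3 [ 0.47  0.46  1.72 -0.    0.96 -0.79]
top 264 handle top z 0.0501 ((659.1470947265625, -217.8777313232422), (210.19313049316406, 85.64555358886719), 22.227352142333984)
side 332 handle top z 0.0502 ((664.0726318359375, -227.84268188476562), (200.8571014404297, 91.26181030273438), 11.2324857711792)
```

View pics/rel.png

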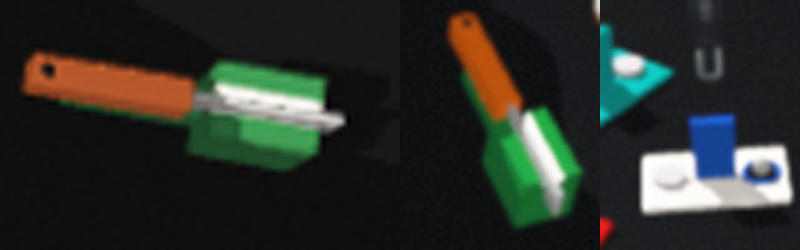

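The scraper is seated: the handle lies on the bar with its top at 0.050 m (0.049 expected) and the blade is in the slot. Now the tray.

```bash
python3 - <<'E'
from h import *
p=np.array(r.current_tool_pos()); p[:2]=.4705,.2915
p[2]=.065; r.move_linear(p,vel=.1); st('down')
for o in(.35,.27,.21): r.set_gripper(o,25)
st('near'); r.set_gripper(0,80); st('grip')
p=np.array(r.current_tool_pos()); p[2]+=.002; 
for z in (.01,.05): r.move_linear(p+[0,0,z],vel=.04); st('lift'); print(np.round(r.current_torque(),2))
im=grab('side'); C=cloud(im); save(im,'lift.png',(180,120,300,230),5); im=grab('top'); 
print(r.current_t())
E
```

```text
down t 15.7 tcp [0.4708 0.2917 0.0656] F [ 0.9  0.1 -0. ] op 0.496
near t 16.45 tcp [0.4705 0.2915 0.065 ] F [ 0.  -0.6 -0.1] op 0.211
grip t 16.67 tcp [0.4707 0.2916 0.0652] F [-0.4  0.2  2.9] op 0.131
lift t 17.12 tcp [0.4707 0.2916 0.0774] F [ 0.7 -0.3 -3.4] op 0.132
[-0.02 -0.07 -0.03]
lift t 18.27 tcp [0.4706 0.2916 0.117 ] F [ 0.1  0.7 -3.8] op 0.135
[0.04 0.01 0.03]
18.375
```

View pics/lift.png

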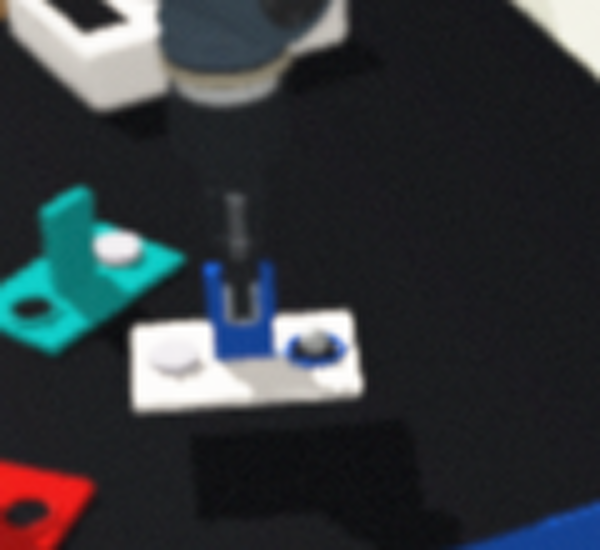

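The tray is lifted with the ball at (313,342) in its pocket. I'll raise it, carry it over the basin slowly, then check level and height.

```bash
cat > chk.py <<'E'
from h import *
def chk():
    for n in('side','top'):
        im=grab(n);C=cloud(im);v=cv2.cvtColor(im['pixels'],cv2.COLOR_RGB2HSV).astype(int);x,y,z=[C[...,i] for i in range(3)]
        t=np.array(r.current_tool_pos()); nr=np.hypot(x-t[0],y-t[1])<.1
        ztop=t[2]-.057
        m=nr&(v[...,1]<45)&(v[...,2]>110)&(abs(z-ztop)<.009); P=C[m]
        for _ in range(3):
            A=np.c_[P[:,:2]-t[:2],np.ones(len(P))]; k=np.linalg.lstsq(A,P[:,2],rcond=None)[0]; P=P[abs(P[:,2]-A@k)<.004]
        rc=cv2.minAreaRect((P[:,:2]*1000).astype(np.float32))
        print(n,len(P),'tilt deg x,y',np.degrees(np.arctan(k[:2])).round(2),'top z',k[2].round(4),'rect',np.round(rc[0],1),np.round(rc[1],1),round(rc[2],1))
E
python3 - <<'E'
from chk import *
chk()
p=np.array(r.current_tool_pos())
p[2]=.172; r.move_linear(p,vel=.06)
r.move_linear([.553,-.0255,.172],quat(180.8),vel=.08); st('over')
r.move_linear([.553,-.0255,.166],vel=.03); r.sleep(.5); st('end'); chk()
im=load('side'); save(im,'over.png',(220,170,350,290),5)
v=cv2.cvtColor(im['pixels'],cv2.COLOR_RGB2HSV).astype(int);C=cloud(im)
m=(abs(C[...,0]-.55)<.15)&(abs(C[...,1]+.025)<.12)&(v[...,0]>100)&(v[...,0]<125)&(v[...,1]>120)&(C[...,2]>.045)&(C[...,2]<.055)
print(cv2.minAreaRect((C[m][:,:2]*1000).astype(np.float32)))
E
```

```text
side 449 tilt deg x,y [-0.24  0.39] top z 0.0606 rect [468.7 291. ] [ 95.6 148.4] 73.4
top 132 tilt deg x,y [-1.24  0.09] top z 0.0606 rect [512.7 237.7] [66.1 33.1] 17.8
over t 23.78 tcp [ 0.553  -0.0254  0.172 ] F [ 0.3  0.5 -3.7] op 0.129
end t 24.63 tcp [ 0.553  -0.0255  0.166 ] F [-0.6  0.1 -3.4] op 0.128
side 718 tilt deg x,y [0.01 0.44] top z 0.1092 rect [551.  -25.5] [ 92.1 151.2] 89.6
top 0 tilt deg x,y [0. 0.] top z 0.0 rect [0. 0.] [0. 0.] 0.0
((552.38916015625, -24.690887451171875), (222.16586303710938, 175.24166870117188), 1.285179615020752)
```

View pics/over.png

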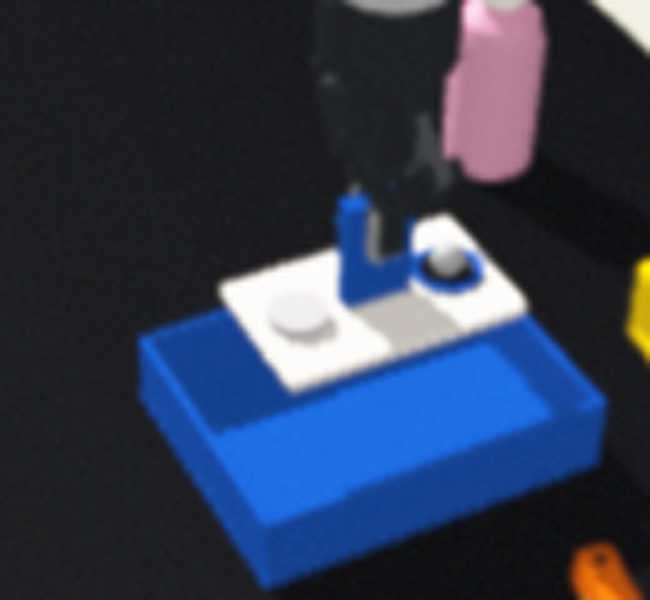

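The tray is level (within about 0.4°) with its underside at about 0.101 m. It sits within 2 mm of the basin centre in the same camera, and the ball is in the pocket at (445,260).

```bash
python3 - <<'E'
from h import *
st('before'); r.hand_in()
E
```

```text
before t 24.73 tcp [ 0.553  -0.0255  0.166 ] F [-0.7  0.1 -2.7] op 0.134
the job is handed in; nothing more can be done
```

The job was handed in at 24.7 s of the 69 s allowed. The scraper is in the holder, and the arm is still holding the tray level over the basin with the ball in its pocket.

- **Scraper:** I lowered the orange scraper into the holder's slot and let go once it bottomed out. Its handle top then measured 0.050 m in both cameras, against 0.049 m expected.
- **Tray:** I gripped the white tray with 80 N and carried it slowly. The side camera's depth gives the underside at about 51 mm above the rim and a tilt of about 0.4°. The tray sits within 2 mm of the basin centre.
- **Other objects:** The arm came near none of the bystanders or look-alikes, but I did not re-measure their positions at the end.

**Checks that failed or disagreed:**
- The two cameras differ by about 2–4 mm on absolute positions, so the final fits compare things within the side camera only.
- The arm hid the top camera's view during the insertion. It also hid the tray at the end, so the final tray check rests on the side camera alone.
- My rectangle fit for the released handle picked up the jar as well. I judged the handle's alignment from the picture, where it lay along the bar.

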